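# Close the sample canister with its cam-arm plug

### The arm

A 6-joint arm with a two-finger parallel gripper is mounted at the origin on a cart in front of the work surface, level with it; the furniture and walls round the work are solid. World frame = base frame: x ahead of the robot, y to its left, z up, the work surface at z = 0. Lengths are in mm, angles in rad, forces in N, time in s.
With the tool pointing down it reaches from about 350 to 875 mm from the base axis. Payload 4.2 kg.
Tool frame: the origin (TCP) lies midway between the tips of the shut fingers; the grasp point (between the pads) lies 19 mm behind it (tcp_to_grasp is the distance from the TCP to the grasp point, in mm); z points along the fingers, y is the line along which they close (so a half turn about z gives the same grasp; the last joint's range is limited). The gripper opens to 85 mm and grips with 20 to 120 N. Pads are 22 mm wide; open, the fingers measure 114 mm over their backs; the gripper's body (76 mm by 85 mm) begins 54 mm behind the grasp point. The pads swing forward as they close: fully open they stand 13 mm farther back than shut.
Start: joints at [-1.046, 0.385, 0.008, 0, -1.194, -0.259], TCP at [164.192, -603.026, 231.312] pointing down, gripper open.
Joint ranges: [-3.14, 3.14], [-1.21, 2.06], [-1.07, 1.41], [-3.16, 2.05], [-2.99, -0.16], [-3.1, 3.1]. Speed limits (rad/s): [2.79, 2.79, 3.14, 3.14, 3.14, 3.14].

### API

Orientations are given as a unit quaternion [x, y, z, w].
In Python, from bench import read_state, get_image, job_done, tcp_to_grasp gives the robot as it stands.
- The arm moves only by the tool jog_arm, never from a script. Its argument "plan" is a list of rows, each a list of 3 entries, a list of its own where there are three numbers: the finger opening in mm, from 0 to 85.4, then the shift along the tool's x, y, z as a fraction of full scale, then the turn, a rotation vector about the tool's x, y, z as a fraction of full scale. A call has 1 to 10 rows; each row is the pose to reach, as a shift and turn from the pose commanded when the call began, along the tool's axes at that moment; what a row does not reach only later rows make up. Full scale, the value 1, is 0.1 m for a shift and 60 degrees for a turn. A row lasts 1/8 s, in which the tool goes at most 62.5 mm and 10.7 degrees, less where a joint would pass 70% of its speed; a pose out of reach is approached as far as the arm can. A call with a number of a shift or a turn outside -1 to 1 is refused whole. A call with a gripper value outside its range is refused whole. The fingers move at their own pace and stop on an object; the grip force is fixed at half the most. Time passes only in rows, so rows that repeat a pose let the fingers close. It gives the time, the measured TCP pose, the force, the opening and the grip force at its end, in the units of the state.
- read_state(): the state, without advancing time (a new reading comes with each control period).
- get_image(name): name is "scene" or "top" or "wrist"; returns a dict with "img" (480x640x3 uint8, red, green, blue), "range_z" (480x640 float32, mm along the optical axis (not along the pixel's ray), 0 where there is no reading), "intrinsics" (3x3 intrinsics, pixels), "extrinsics" (4x4, takes a point from camera to world coordinates); the wrist camera has in their place "tool_from_camera" (4x4, takes a point from camera to tool coordinates, whose origin is the TCP and whose axes are the flange's). Camera axes: x right, y down, z forward; pixel columns grow to the right and rows downward; lengths in mm; the calibration is good to about 2 mm. A picture is of the moment at which its call begins: read the wrist's pose just before it.
- job_done(): hands the job in; it is judged then, once.
The state is a dict: "clock": time; "joints": joint angles; "joint_vel": joint speeds; "joint_efforts": joint torques, N m; "position": TCP position; "ee_rot": TCP orientation; "contact_force": force on the tool from outside, world axes, zero at the start; "wrist_torque": the same for the moment, N m; "gripper_width": finger opening in mm; "grasp_force": force on a finger pad.
Only numpy, scipy, OpenCV 4.12 (cv2) and the standard library are available. Lean on these libraries where they do the work, as an engineer would, in place of code of your own. Each camera call takes 0.05 s, during which the arm holds its last target. There are 200 camera calls.

### The job

Close the leaning steel sample canister: slide the black-knobbed plug straight into its mouth and push it firmly all the way home, while both brass cam arms are still up. Then swing the two cam arms down together, neither far ahead of the other so that the plug is drawn in square, until both lie fully home and locked along the tube, and let go. Leave the canister's lean as it is, and the bottle, the beaker and the two vials near it standing where they are.

Things in the scene. Friction and masses are not known exactly. Their poses are not given: they have to be found in the camera images.
- plug_centre (a point): Closure plug, loose, upright on the bench: round polished steel, 51 mm tall, 0.26 kg. This point is on its axis half-way up (25.5 mm above its foot); z is its axis, up. Its top 19 mm are a ribbed black knob 30 mm across: grip it there. The steel below is 32 mm across, with a chamfered foot and a groove for the cams 9 to 25 mm above the foot.
- mouth (a point): Centre of the canister's round mouth, at its rim. The canister is a steel tube 40 mm across with a head 46 mm across, leaning towards the robot in a grey fixed holder. This frame leans with it: z is out along the bore (34.4 mm across), y the line across both cam arms (left arm at +y, right at -y). The plug slides in freely until its foot is 23 mm below the rim, at a lip seal.
- gasket_face (a point): Centre of the springy gasket in the bore, 29 mm below the rim: push the plug's foot to it, the last 6 mm past the lip seal against about 10 N of drag (more if askew) until it stops (20 to 25 N); it then stays, its centre 3.5 mm below the rim. Left higher it may fall out, and the cams jam on it about 30 degrees past straight out. Locking draws it 1 to 2 mm farther in (gasket 7 N, then 6 N per mm).
- canister (a joint): Lean of the canister in its holder: 0 = upright, positive = its mouth leans towards the holder's front. It turns about a level axis parallel to the mouth's y, 108.5 mm below the rim and 55 mm above the bench; the clamp is tight and holds the lean. The holder is a plate 124 x 112 x 16 mm with two cheeks reaching 75 mm high, 81 mm apart over their outer faces, and a black star knob on the left one.
- cam_left (a joint): Left cam arm: 0 = straight out, square to the tube; negative = raised beyond that; 1.57 = folded along the tube, at its stop, locked. Brass bar 12 mm wide, 7 mm thick, 65 mm long from its hinge, with a wire ring at its end. Stays where it is left. Swings easily (0.05 N m) to about 0.7, then its cam presses the plug on to the gasket: stiff (up to 0.4 N m) until over centre at about 1.4.
- cam_right (a joint): Right cam arm, the left one mirrored. Over their outer faces both locked arms measure 57 mm for 45 mm below the hinges and 64 mm at the flared ends. Their round cam ends at the hinges measure 76 mm across when raised, 72 straight out, 66 at 0.6, 57 locked. A gripper opened over 75 mm, held in line with the tube, can straddle both arms, press them down together and squeeze them shut.
- cam_left_hinge (a point): Hinge axis of the left arm, 23 mm from the tube's axis and 11.5 mm below the rim (along the tube); the arm turns about the mouth's x.
- cam_right_hinge (a point): Hinge axis of the right arm, 23 mm from the tube's axis and 11.5 mm below the rim, on the other side.
- cam_left_tip (a point): Point near the left arm's end, 62 mm from its hinge, on the face that is away from the tube's foot when it stands straight out and its outer one when locked.
- cam_right_tip (a point): Point near the right arm's end, 62 mm from its hinge, on the face that is away from the tube's foot when it stands straight out and its outer one when locked.
- white_bottle: Bystander: white plastic bottle with a cap, 48 mm across, 107 mm tall. Origin under its centre.
- beaker: Bystander: glass beaker, 56 mm across, 70 mm tall. Origin under its centre.
- blue_vial: Bystander: glass vial with a blue cap, 25 mm across, 54 mm tall. Origin under its centre.
- red_vial: Bystander: glass vial with a red cap, 25 mm across, 54 mm tall. Origin under its centre.
Mind the look-alikes: they are no part of the job. What is shaped like the part that bears plug_centre but pink is not meant.

How it is judged:
By the outcome, as a careful person would: the job done as asked, in the order asked, and still so for the second after the job is handed in, with the robot touching nothing.
It also fails if it takes over 59 s, if anything falls off the work surface, if the arm or the gripper's body presses on something with over 40 N, if the wrist force passes 120 N, or if a joint passes its speed limit or range.

## Working session

There is one attempt and no reset: what is moved stays moved. The work goes in short steps, Python scripts to look and compute and a tool call to move; the robot and the scene stay as the last step left them, time stands still between calls to the robot, and variables do not carry over. Pictures are saved under pics/ and viewed, at most 10 in all, crops included, and the job is handed in when it is done.

Besides the shell and the picture viewer there is one more tool, called after "Request:" as name([rows], argument=value, ...), one row to a line, values as JSON. jog_arm: Moves the arm, as the interface text tells. Its arguments: {"type":"object","properties":{"plan":{"type":"array"}},"required":["plan"]}

```bash
mkdir -p pics; ls; python3 - <<'E'
from bench import *
import cv2,numpy as np
s=read_state();print({k:np.round(v,3).tolist() for k,v in s.items()})
for n in ("scene","top"):
    d=get_image(n);cv2.imwrite(f"pics/{n}0.png",d["img"][:,:,::-1]);np.savez(f"{n}0.npz",**d)
    print(n,d["intrinsics"].tolist(),np.round(d["extrinsics"],3).tolist())
print(tcp_to_grasp)
E
```

```text
pics
{'clock': 0.0, 'joints': [-1.046, 0.386, 0.007, -0.0, -1.194, -0.259], 'joint_vel': [0.0, 0.001, -0.002, 0.001, -0.001, 0.001], 'joint_efforts': [-0.001, -39.229, 18.841, 4.186, -0.005, -0.0], 'position': [164.037, -602.496, 230.209], 'ee_rot': [-0.132, 0.991, 0.001, -0.0], 'contact_force': [0.757, -0.971, -0.37], 'wrist_torque': [0.046, 0.025, -0.014], 'grasp_force': 0.0, 'gripper_width': 85.424}
scene [[525.7329031636569, 0.0, 311.46144967175024], [0.0, 525.7329031636569, 240.95312122881217], [0.0, 0.0, 1.0]] [[-0.67, -0.326, 0.667, -219.46], [-0.743, 0.287, -0.605, 651.532], [0.006, -0.901, -0.435, 622.47], [0.0, 0.0, 0.0, 1.0]]
top [[529.4629789585953, 0.0, 318.7325118267005], [0.0, 529.4629789585953, 246.30128939821174], [0.0, 0.0, 1.0]] [[0.02, -0.998, 0.063, 481.956], [-1.0, -0.019, 0.007, -80.802], [-0.006, -0.064, -0.998, 1309.469], [0.0, 0.0, 0.0, 1.0]]
18.700000000000003
```

View pics/scene0.png

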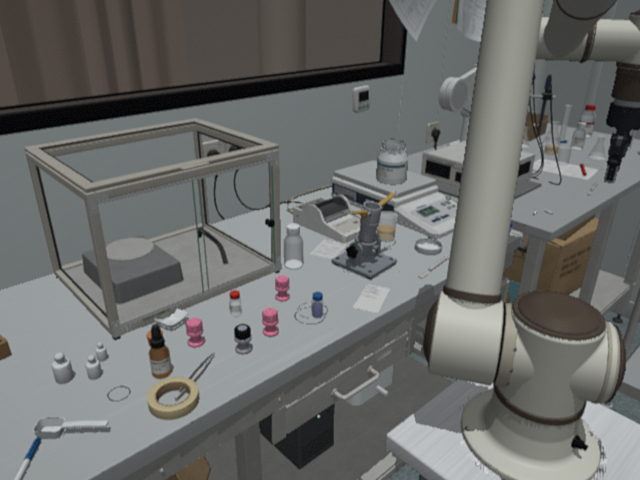

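View pics/top0.png

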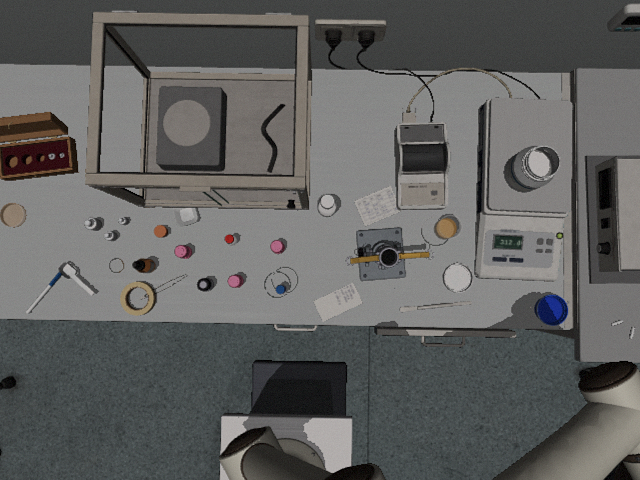

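The scene view shows the black-knobbed plug at (243,338) and the canister at (368,240) with its arms raised. In the top view the plug is at (205,284), the canister mouth at (388,256), and the brass arms run from (350,260) to (430,253). The top view also has the bottle at (327,204), the beaker at (447,228), the blue vial at (281,288) and the red vial at (231,239).

```bash
cat > h.py <<'E'
import numpy as np,cv2
from scipy.spatial.transform import Rotation as R
def cloud(d,T=None):
    K=d["intrinsics"];T=d["extrinsics"] if T is None else T;z=d["range_z"]
    v,u=np.mgrid[:480,:640]
    p=np.stack([(u-K[0,2])/K[0,0]*z,(v-K[1,2])/K[1,1]*z,z],-1)
    w=p@T[:3,:3].T+T[:3,3]; w[z<=0]=np.nan; return w
def ray(d,uv,h,T=None):
    K=d["intrinsics"];T=d["extrinsics"] if T is None else T
    r=T[:3,:3]@np.linalg.solve(K,[uv[0],uv[1],1.]);o=T[:3,3]
    return o+r*(h-o[2])/r[2]
E
python3 - <<'E'
from h import *
t=dict(np.load("top0.npz"));s=dict(np.load("scene0.npz"))
W=cloud(t);im=t["img"];hsv=cv2.cvtColor(im,cv2.COLOR_RGB2HSV)
for n,(u,v) in dict(plug=(205,284),mouth=(388,256),L=(352,260),Rr=(430,253),bottle=(327,202),beaker=(447,228),blue=(281,288),red=(231,239),plate=(368,272),table=(300,240)).items():
    print(n,np.round(W[v,u],1),np.round(W[v-3:v+4,u-3:u+4,2][::3,::3],0).tolist())
# brass arms
m=(hsv[:,:,0]>12)&(hsv[:,:,0]<26)&(hsv[:,:,1]>120)
for a in ((340,376),(402,440)):
    mm=m.copy();mm[:245]=0;mm[270:]=0;mm[:,:a[0]]=0;mm[:,a[1]:]=0
    v,u=np.nonzero(mm);p=W[mm];print(len(u),u.min(),u.max(),v.mean())
    for k in np.argsort(u)[::max(1,len(u)//12)]: print(u[k],v[k],np.round(W[v[k],u[k]],0))
S=cloud(s);ih=cv2.cvtColor(s["img"],cv2.COLOR_RGB2HSV)
m=(ih[:,:,0]>12)&(ih[:,:,0]<26)&(ih[:,:,1]>120);m[:185]=0;m[225:]=0;m[:,:340]=0;m[:,400:]=0
v,u=np.nonzero(m);print("scene")
for k in np.argsort(u)[::max(1,len(u)//16)]: print(u[k],v[k],np.round(S[v[k],u[k]],0))
c=np.hstack([cv2.resize(im[205:305,330:470],None,fx=3,fy=3,interpolation=2),cv2.resize(s["img"][180:280,320:440],None,fx=3,fy=3,interpolation=2)])
cv2.imwrite("pics/c1.png",c[:,:,::-1])
E
```

```text
plug [467.1 196.7  49.3] [[51.0, 49.0, 45.0], [52.0, 49.0, 51.0], [53.0, 53.0, 50.0]]
mouth [ 537.9 -226.1  138.5] [[143.0, 140.0, 141.0], [134.0, 138.0, 141.0], [139.0, 137.0, 140.0]]
L [ 526.1 -144.6  174.7] [[172.0, 173.0, -3.0], [-2.0, 175.0, 170.0], [-2.0, 176.0, -2.0]]
Rr [ 554.1 -347.7   -3.4] [[170.0, 172.0, -4.0], [175.0, -3.0, 172.0], [175.0, -1.0, 172.0]]
bottle [661.2 -89.2 101. ] [[105.0, 102.0, 104.0], [109.0, 101.0, 107.0], [108.0, 109.0, 108.0]]
beaker [ 613.8 -381.9   29. ] [[32.0, 28.0, 26.0], [31.0, 29.0, 29.0], [31.0, 30.0, 32.0]]
blue [461.3  15.3  54.5] [[36.0, 41.0, 16.0], [53.0, 54.0, 47.0], [54.0, 52.0, 36.0]]
red [575.5 138.1  48.9] [[55.0, 52.0, 30.0], [51.0, 49.0, 35.0], [53.0, 52.0, 34.0]]
plate [ 503.7 -193.1   14.8] [[14.0, 17.0, 19.0], [16.0, 15.0, 16.0], [19.0, 17.0, 16.0]]
table [ 5.80e+02 -2.47e+01 -3.00e-01] [[-3.0, -2.0, 3.0], [-1.0, -0.0, -0.0], [1.0, 2.0, 4.0]]
137 351 375 258.82481751824815
351 259 [ 528. -142.  175.]
353 258 [ 530. -147.  173.]
355 261 [ 524. -151.  171.]
357 262 [ 522. -156.  169.]
359 257 [ 533. -160.  167.]
361 260 [ 527. -
[... 383 characters left out ...]
57 [ 536. -275.  163.]
414 254 [ 542. -279.  163.]
417 255 [ 540. -285.  166.]
419 254 [ 542. -290.  166.]
421 254 [ 542. -293.  169.]
423 254 [ 542. -298.  169.]
426 252 [ 546. -304.  171.]
428 252 [ 547. -308.  169.]
scene
356 212 [ 523. -156.  168.]
360 212 [ 525. -172.  163.]
361 211 [ 528. -179.  163.]
362 216 [ 534. -190.  145.]
363 214 [ 532. -191.  151.]
364 215 [ 527. -188.  150.]
365 214 [ 530. -196.  150.]
366 215 [ 530. -199.  147.]
381 202 [ 540. -262.  159.]
383 203 [ 536. -264.  158.]
384 202 [ 534. -266.  160.]
385 201 [ 535. -270.  162.]
387 199 [ 536. -278.  164.]
389 198 [ 537. -287.  164.]
390 196 [ 542. -297.  165.]
391 195 [ 539. -296.  169.]
393 195 [ 539. -304.  167.]
```

View pics/c1.png

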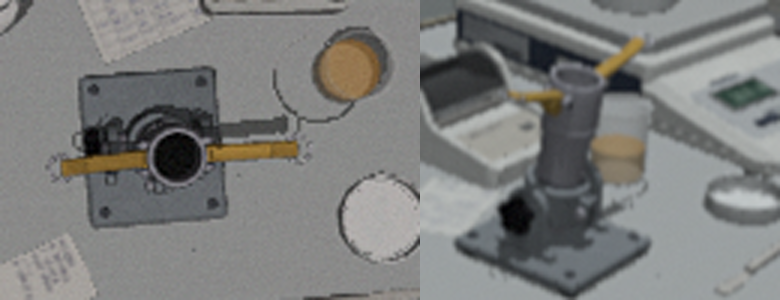

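The crop shows the arms raised about 10 degrees above straight out. The rim centre is near top pixel (389,257), and the plate is yawed a few degrees. Next I'll fit the rim and check the wrist-camera mounting.

```bash
python3 - <<'E'
from h import *
from bench import get_image
t=dict(np.load("top0.npz"));s=dict(np.load("scene0.npz"))
W=cloud(t);S=cloud(s)
d=get_image("wrist");print(np.round(d["tool_from_camera"],3).tolist(),d["intrinsics"].tolist())
# rim: top-view points near mouth & above 145
for n,P in (("top",W),("scene",S)):
    p=P.reshape(-1,3);p=p[(np.hypot(p[:,0]-540,p[:,1]+227)<28)&(p[:,2]>60)&(p[:,2]<185)]
    print(n,len(p)); 
    for z in range(60,180,10):
        q=p[(p[:,2]>=z)&(p[:,2]<z+10)]
        if len(q): print(z,len(q),q.mean(0).round(1),q.min(0).round(0),q.max(0).round(0))
# dark mouth ellipse in top
g=cv2.cvtColor(t["img"],cv2.COLOR_RGB2GRAY);m=((g<60)*255).astype(np.uint8)
cs,_=cv2.findContours(m[235:280,365:412],0,1);
for c in cs:
    if len(c)>8: print(cv2.fitEllipse(c),"offset 365,235")
# plug knob
m=((g<70)*255).astype(np.uint8);cs,_=cv2.findContours(m[265:300,190:222],0,1)
for c in cs:
    if len(c)>6:
        e=cv2.fitEllipse(c);uv=np.add(e[0],(190,265));print("plug",uv,e[1],ray(t,uv,50))
q=S.reshape(-1,3);gs=cv2.cvtColor(s["img"],cv2.COLOR_RGB2GRAY).ravel()
k=(np.hypot(q[:,0]-467,q[:,1]-197)<25)&(q[:,2]>36)&(q[:,2]<56);print(k.sum(),q[k].mean(0),q[k].min(0),q[k].max(0))
E
```

```text
[[-0.001, -0.965, -0.263, 66.726], [1.0, -0.001, 0.0, 0.243], [-0.0, -0.263, 0.965, -143.737], [0.0, 0.0, 0.0, 1.0]] [[361.8167256269768, 0.0, 317.84216951428374], [0.0, 361.8167256269768, 235.73060369667715], [0.0, 0.0, 1.0]]
top 461
60 13 [ 518.  -222.2   62.9] [ 513. -231.   60.] [ 548. -202.   70.]
70 15 [ 556.  -210.2   75.1] [ 529. -234.   71.] [ 567. -202.   79.]
80 7 [ 559.9 -212.3   85.7] [ 551. -224.   80.] [ 566. -205.   88.]
110 1 [ 551.8 -203.6  119. ] [ 552. -204.  119.] [ 552. -204.  119.]
120 10 [ 557.9 -214.6  126.6] [ 549. -232.  123.] [ 563. -203.  130.]
130 122 [ 535.5 -224.6  137.3] [ 520. -240.  131.] [ 560. -206.  140.]
140 78 [ 540.5 -227.5  142.5] [ 520. -253.  140.] [ 560. -204.  150.]
150 121 [ 535.2 -228.6  156. ] [ 513. -254.  151.] [ 559. -200.  160.]
160 93 [ 538.8 -224.1  163. ] [ 515. -254.  160.] [ 556. -204.  169.]
170 1 [ 551.5 -226.2  170.8] [ 551. -226.  171.] [ 551. -226.  171.]
scene 757
60 75 [ 526.8 -218.2   65.2] [ 513. -255.   60.] [ 550. -200.   70.]
70 79 [ 536.9 -213.4   74.3] [ 525. -244.   70.] [ 563. -200.   80.]
80 58 [ 537.  -211.7 
[... 386 characters left out ...]
00.  140.]
140 52 [ 524.5 -219.7  145.5] [ 514. -245.  140.] [ 553. -202.  150.]
150 109 [ 534.1 -225.8  155.8] [ 513. -254.  150.] [ 559. -200.  160.]
160 70 [ 541.4 -225.4  162.7] [ 517. -246.  160.] [ 560. -203.  167.]
((23.638036727905273, 21.877290725708008), (15.177597045898438, 15.290093421936035), 111.82670593261719) offset 365,235
((18.638139724731445, 13.595734596252441), (16.111007690429688, 37.6276969909668), 87.69212341308594) offset 365,235
plug [205.34815788 283.77192879] (12.930173873901367, 17.126073837280273) [467.65451198 195.71777328  50.        ]
222 [462.96757891 204.78120308  47.27685718] [451.48528394 187.15145576  36.00880161] [480.99289739 217.18920124  53.64386246]
```

Request:
jog_arm([
  [85,[-0.5,0.3,-0.45],[0,0,0]],
  [85,[-0.9,0.53,-0.45],[0,0,0]],
  [85,[-0.9,0.53,-0.45],[0,0,0]],
])

```text
clock: 0.52
position: [239.3, -526.5, 277.5]
ee_rot: [-0.135, 0.991, -0.001, 0.001]
contact_force: [0.2, 0.1, 0.3]
gripper_width: 85.0
grasp_force: 0.0
```

Request:
jog_arm([
  [85,[-0.5,0.3,0],[0,0,0]],
  [85,[-0.92,0.53,0],[0,0,0]],
  [85,[-0.92,0.53,0],[0,0,0]],
])

```text
clock: 0.9
position: [313.2, -451.5, 275.9]
ee_rot: [-0.134, 0.991, 0.0, -0.0]
contact_force: [-0.3, 0.1, -0.2]
gripper_width: 84.9
grasp_force: 0.0
```

Request:
jog_arm([
  [85,[-0.5,0.3,0],[0,0,0]],
  [85,[-0.92,0.53,0],[0,0,0]],
  [85,[-0.92,0.53,0],[0,0,0]],
])

```text
clock: 1.27
position: [387.8, -376.9, 275.8]
ee_rot: [-0.134, 0.991, 0.0, -0.0]
contact_force: [-0.2, -0.2, 0.6]
gripper_width: 85.3
grasp_force: 0.0
```

Request:
jog_arm([
  [85,[-0.5,0.3,0],[0,0,0]],
  [85,[-0.92,0.53,0],[0,0,0]],
  [85,[-0.92,0.53,0],[0,0,0]],
])

```text
clock: 1.65
position: [462.5, -302.0, 275.6]
ee_rot: [-0.133, 0.991, 0.0, -0.001]
contact_force: [-0.3, -0.3, -0.2]
gripper_width: 85.2
grasp_force: 0.0
```

Request:
jog_arm([
  [85,[-0.5,0.3,0],[0,0,0.155]],
  [85,[-0.92,0.53,0],[0,0,0.155]],
  [85,[-0.92,0.53,0],[0,0,0.155]],
  [85,[-0.92,0.53,0],[0,0,0.155]],
])

```text
clock: 2.15
position: [535.6, -228.4, 275.9]
ee_rot: [-0.051, 0.999, 0.0, -0.001]
contact_force: [-0.0, -0.5, -0.2]
gripper_width: 84.8
grasp_force: 0.0
```

```bash
cat >> h.py <<'E'
def wrist(name):
    from bench import read_state,get_image
    s=read_state();d=get_image("wrist")
    T=np.eye(4);T[:3,:3]=R.from_quat(s["ee_rot"]).as_matrix();T[:3,3]=s["position"]
    d["extrinsics"]=T@d["tool_from_camera"];np.savez(name+".npz",**d)
    cv2.imwrite(f"pics/{name}.png",d["img"][:,:,::-1]);return s,d
E
python3 - <<'E'
from h import *
s,d=wrist("w1");W=cloud(d)
hsv=cv2.cvtColor(d["img"],cv2.COLOR_RGB2HSV);g=hsv[:,:,2]
m=((hsv[:,:,0]>12)&(hsv[:,:,0]<28)&(hsv[:,:,1]>110)&(W[:,:,2]>130))
v,u=np.nonzero(m);p=W[m];print(len(u),u.min(),u.max(),v.min(),v.max())
for sgn in (1,-1):
    q=p[(p[:,1]+227)*sgn>35];c=q.mean(0);_,_,Vt=np.linalg.svd(q-c,full_matrices=False);print(sgn,len(q),c.round(1),Vt[0].round(3),Vt[2].round(3),q.min(0).round(0),q.max(0).round(0))
np.set_printoptions(suppress=True)
q=W.reshape(-1,3);k=(np.hypot(q[:,0]-537,q[:,1]+227)<26)&(q[:,2]>147)&(q[:,2]<172);q=q[k]
c=q.mean(0);_,S_,Vt=np.linalg.svd(q-c,full_matrices=False);print("rim",k.sum(),c,Vt[2],S_/np.sqrt(k.sum()))
E
```

```text
1490 206 628 223 471
1 480 [ 529.8 -179.3  163.5] [-0.056  0.399  0.915] [0.992 0.122 0.008] [ 524. -192.  158.] [ 536. -166.  365.]
-1 647 [ 539.8 -284.8  165.8] [ 0.114 -0.958  0.262] [ 0.13  -0.247 -0.96 ] [ 534. -307.  160.] [ 545. -262.  174.]
rim 1713 [ 535.18902057 -227.99483755  160.24345316] [-0.0876223  -0.06383352  0.99410644] [15.5642845  13.13470956  4.09705386]
```

View pics/w1.png

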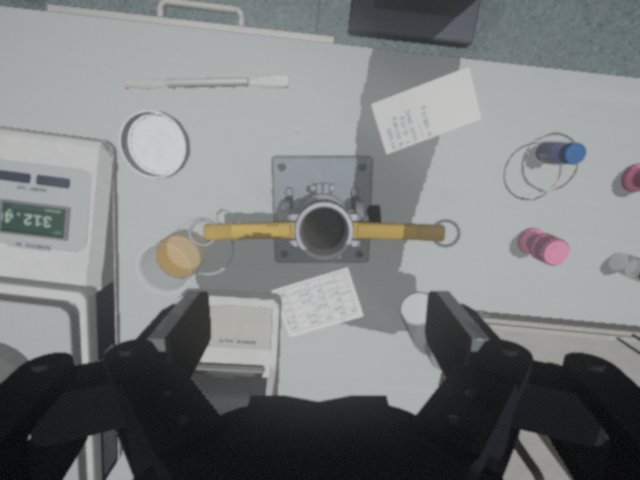

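The wrist view shows the mouth ring at (325,229) seen nearly along the bore, with the arms spanning (205,231) to (445,232). The bottle is at (418,320), the beaker at (180,255) and the blue vial at (560,152).

```bash
python3 - <<'E'
from h import *
from scipy.optimize import least_squares
np.set_printoptions(suppress=True,precision=3)
t=dict(np.load("top0.npz"));s=dict(np.load("scene0.npz"));w=dict(np.load("w1.npz"))
yw=np.array([-.103,.995,0])
def fr(yaw,l):
    y=np.array([-np.sin(yaw),np.cos(yaw),0]);h=np.array([np.cos(yaw),np.sin(yaw),0])
    return h*np.cos(l)+np.array([0,0,np.sin(l)]),y,-h*np.sin(l)+np.array([0,0,np.cos(l)])
yaw=np.radians(5.9)
# plate corners -> centre (z=16)
for n,d in (("top",t),("wrist",w),("scene",s)):
    P=cloud(d);k=(np.abs(P[:,:,2]-16)<4)&(np.hypot(P[:,:,0]-550,P[:,:,1]+220)<100)
    m=cv2.morphologyEx(k.astype(np.uint8)*255,cv2.MORPH_OPEN,np.ones((3,3)))
    cs,_=cv2.findContours(m,0,1);c=max(cs,key=cv2.contourArea)
    pts=np.array([ray(d,q[0],16)[:2] for q in cv2.convexHull(c)],np.float32);r=cv2.minAreaRect(pts);print("plate",n,r)
# tube axis from the scene cloud, cylinder with free radius ~20..23
P=cloud(s).reshape(-1,3);k=(np.hypot(P[:,0]-540,P[:,1]+225)<32)&(P[:,2]>85)&(P[:,2]<130);p=P[k]
p=p[np.abs((p-[540,-226,0])@yw)<19]
def res(v):
    x,y,z=fr(v[0],v[1]);q=p-[v[2],v[3],110];q=q-np.outer(q@z,z);return np.linalg.norm(q,axis=1)-20
for fy in (0,1):
    f=(lambda v:res([yaw,*v])) if not fy else res
    o=least_squares(f,([yaw] if fy else [])+[.2,545,-226],loss="soft_l1",f_scale=1.5);print("tube",len(p),o.x,np.abs(f(o.x)).mean())
# rim ring by wrist and scene and top clouds
for n,d in (("wrist",w),("scene",s),("top",t)):
    P=cloud(d).reshape(-1,3);c=np.array([537,-227.5,159.])
    for l in (.2,):
        x,y,z=fr(yaw,l)
        for it in range(8):
            q=P-c;r=np.hypot(q@x,q@y);k=(r>17.7)&(r<22)&(np.abs(q@z)<5)&(np.abs(q@y)<19)
            A=np.c_[(P[k]-c)@x,(P[k]-c)@y,np.ones(k.sum())];b=(P[k]-c)@z;co=np.linalg.lstsq(A,b,rcond=None)[0]
            c=c+z*co[2]
        print(n,k.sum(),"plane tilt err",co,"z",c, "rms",np.std(b-A@co))
# wrist bore: dark region ellipse
g=cv2.cvtColor(w["img"],cv2.COLOR_RGB2GRAY)
for th in (50,60,75,90):
    m=((cv2.GaussianBlur(g,(3,3),0)<th)*255).astype(np.uint8);m[:185]=0;m[275:]=0;m[:,:280]=0;m[:,370:]=0
    n,L,st,ce=cv2.connectedComponentsWithStats(m);i=L[229,325] or 1+np.argmax(st[1:,4])
    c,_=cv2.findContours((L==i).astype(np.uint8),0,1);print(th,st[i],ce[i],cv2.fitEllipse(cv2.convexHull(max(c,key=len))))
cv2.imwrite("pics/w1c.png",cv2.resize(w["img"][170:290,195:455],None,fx=3,fy=3,interpolation=2)[:,:,::-1])
E
```

```text
plate top ((501.6945495605469, -204.49452209472656), (73.39517974853516, 32.4190673828125), 80.6107406616211)
plate wrist ((524.4521484375, -225.32937622070312), (72.66608428955078, 111.22980499267578), 5.7793660163879395)
plate scene ((547.3869018554688, -220.0006866455078), (127.30477905273438, 116.25300598144531), 5.947561264038086)
tube 180 [   0.227  542.841 -225.202] 1.5182176674663752
tube 180 [  -0.166    0.219  542.929 -224.977] 1.4879099147279804
wrist 464 plane tilt err [-0.066  0.044 -0.   ] z [ 536.265 -227.576  162.647] rms 1.5246952485505023
scene 49 plane tilt err [-0.03   0.006 -0.   ] z [ 536.716 -227.529  160.408] rms 2.306001194419691
top 56 plane tilt err [-0.047  0.029  0.   ] z [ 536.471 -227.555  161.624] rms 2.217766529982203Traceback (most recent call last):
  File "<stdin>", line 38, in <module>
    return _wrapfunc(a, 'argmax', axis=axis, out=out, **kwds)
    return bound(*args, **kwds)
ValueError: attempt to get argmax of an empty sequence
```

Request:
jog_arm([
  [85,[-0.05,0.45,0.1],[0.15,0,0]],
  [85,[-0.1,0.88,0.2],[0.3,0,0]],
  [85,[-0.1,0.88,0.3],[0.5,0,0]],
  [85,[-0.1,0.88,0.38],[0.65,0,0]],
  [85,[-0.1,0.88,0.38],[0.75,0,0]],
  [85,[-0.1,0.88,0.38],[0.75,0,0]],
  [85,[-0.1,0.88,0.38],[0.75,0,0]],
])

```text
clock: 3.08
position: [537.5, -139.4, 239.1]
ee_rot: [-0.047, 0.923, -0.381, 0.02]
contact_force: [0.4, 0.5, 0.8]
gripper_width: 84.7
grasp_force: 0.0
```

```bash
python3 - <<'E'
from h import *
s,d=wrist("w2");print(s["position"],s["ee_rot"],s["joints"])
w=dict(np.load("w1.npz"))
c=np.hstack([cv2.resize(w["img"][180:280,270:380],None,fx=3.5,fy=3.5,interpolation=2),cv2.resize(d["img"][130:350,210:430],(350,350),interpolation=2)])
cv2.imwrite("pics/c2.png",c[:,:,::-1])
E
```

```text
[ 537.46630485 -139.35721592  239.07055126] [-0.04651087  0.92309777 -0.38121087  0.02013756] [ 0.32996287  0.27292453 -0.62989089  0.88428347 -1.0951     -2.39774819]
```

View pics/c2.png

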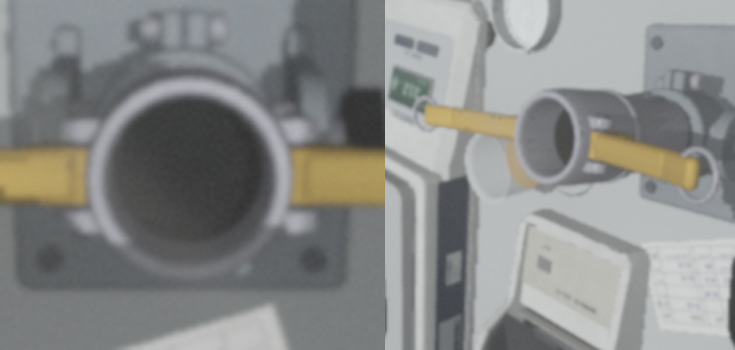

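View pics/w2.png

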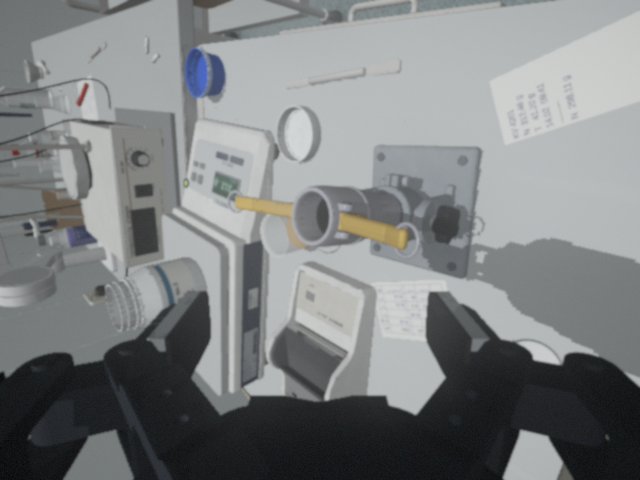

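w2 shows the canister from its left side, with the rim ellipse centred near (316,217), the tube running right to the plate at (425,210), and the left arm tip at (405,238). Now I'll triangulate the rim and get the lean from the ellipse and the tube.

```bash
cat > rim.py <<'E'
from h import *
from scipy.optimize import least_squares
np.set_printoptions(suppress=True,precision=3)
ws=[dict(np.load(n+".npz")) for n in ("w1","w2")]
def proj(d,P):
    T=np.linalg.inv(d["extrinsics"]);c=P@T[:3,:3].T+T[:3,3];K=d["intrinsics"];return (c@K.T)[:,:2]/c[:,2:]
def fr(yaw,l):
    y=np.array([-np.sin(yaw),np.cos(yaw),0]);h=np.array([np.cos(yaw),np.sin(yaw),0])
    return h*np.cos(l)+np.array([0,0,np.sin(l)]),y,-h*np.sin(l)+np.array([0,0,np.cos(l)])
yaw=np.radians(5.85)
if __name__=="__main__":
    th=np.linspace(0,2*np.pi,120,endpoint=False);ell=[]
    for d,c0,(a,b) in ((ws[0],(324.4,230.7),(27,27)),(ws[1],(315.6,216.8),(20,29))):
        g=cv2.GaussianBlur(cv2.cvtColor(d["img"],cv2.COLOR_RGB2GRAY),(3,3),0).astype(np.float32);c=np.array(c0)
        f=np.linspace(.8,1.2,41)
        X=(c[0]+a*np.outer(np.cos(th),f)).astype(np.float32);Y=(c[1]+b*np.outer(np.sin(th),f)).astype(np.float32)
        v=cv2.remap(g,X,Y,1);k=v.argmax(1);ok=(k>3)&(k<37)
        pts=np.c_[X[range(120),k],Y[range(120),k]][ok].astype(np.float32)
        for _ in range(4):
            e=cv2.fitEllipse(pts);(x0,y0),(w_,h_),an=e;ca,sa=np.cos(np.radians(an)),np.sin(np.radians(an))
            q=pts-[x0,y0];r=np.hypot((q[:,0]*ca+q[:,1]*sa)/(w_/2),(-q[:,0]*sa+q[:,1]*ca)/(h_/2));pts=pts[np.abs(r-1)<.05]
        print("ell",len(pts),e);ell.append(pts)
    # circle of radius r in frame fr(yaw,lean): residual = normalised radius of points, cast to rim plane
    def rayp(d,uv):
        r=np.c_[uv,np.ones(len(uv))]@np.linalg.inv(d["intrinsics"]).T@d["extrinsics"][:3,:3].T;return d["extrinsics"][:3,3],r
    def res(v):
        x,y,z=fr(yaw,v[3]);o=[]
        for d,p in zip(ws,ell):
            O,r=rayp(d,p);s=((v[:3]-O)@z)/(r@z);q=O+r*s[:,None]-v[:3];o.append(np.hypot(q@x,q@y)-v[4])
        return np.concatenate(o)
    o=least_squares(res,[537,-227,160,.2,18.5],loss="soft_l1",f_scale=.5);print("rim c, lean, r",o.x,np.abs(o.fun).mean())
    for l in (.12,.16,.2,.24,.28,.32):
        q=least_squares(lambda v:res([*v[:3],l,v[3]]),[537,-227,160,18.5],loss="soft_l1",f_scale=.5);print(l,q.cost,q.x, "z by lean",55+108.5*np.cos(l))
    # tube from w2 cloud
    P=cloud(ws[1]).reshape(-1,3);k=(np.hypot(P[:,0]-543,P[:,1]+225)<32)&(P[:,2]>82)&(P[:,2]<122);p=P[k]
    hs=cv2.cvtColor(ws[1]["img"],cv2.COLOR_RGB2HSV).reshape(-1,3)[k];p=p[hs[:,1]<90]
    def rt(v):
        x,y,z=fr(yaw,v[0]);q=p-[v[1],v[2],105];q=q-np.outer(q@z,z);return np.linalg.norm(q,axis=1)-20
    q=least_squares(rt,[.2,545,-226],loss="soft_l1",f_scale=1);print("tube w2",len(p),q.x,np.abs(q.fun).mean())
E
python3 rim.py
```

```text
ell 111 ((323.73956298828125, 230.7156219482422), (53.49342727661133, 54.01587677001953), 81.22261810302734)
ell 22 ((311.2189025878906, 216.2364501953125), (38.590362548828125, 53.84587478637695), 2.371513843536377)
rim c, lean, r [ 534.403 -223.964  163.722    0.17    19.662] 0.1178737824439908
0.12 2.4433256247767754 [ 534.361 -223.968  164.209   19.713] z by lean 162.7197369901445
0.16 1.502719699252652 [ 534.401 -223.964  163.792   19.675] z by lean 162.11416024625552
0.2 1.8495160621760585 [ 534.418 -223.963  163.48    19.633] z by lean 161.3372236957747
0.24 2.9961971164381005 [ 534.482 -223.951  162.988   19.644] z by lean 160.39017027144521
0.28 4.189071768265352 [ 534.568 -223.932  162.411   19.688] z by lean 159.27451505671866
0.32 5.239282594354019 [ 534.661 -223.911  161.814   19.753] z by lean 157.9920428619448
tube w2 752 [   0.244  541.63  -223.303] 0.7072779834484588
```

```bash
python3 - <<'E'
from rim import *
d=ws[1];g=cv2.GaussianBlur(cv2.cvtColor(d["img"],cv2.COLOR_RGB2GRAY),(3,3),0).astype(int)
C=np.array([535.3,-226.,161.])
print("w1 ray at z161",ray(ws[0],(323.9,230.7),161),"w2 ray at z161",ray(d,(315.6,216.8),161))
for l in (.1,.15,.2,.25,.3):
    x,y,z=fr(yaw,l);print(l,proj(d,np.array([C,C-z*35,C-z*60])).round(1).tolist())
gy=np.diff(g,axis=0)
for u in range(300,385,5):
    col=gy[:,u];a=178+np.argmin(col[178:206]);b=238+np.argmax(col[238:258]);print(u,a+.5,col[a],b+.5,col[b])
z=cloud(d)
cv2.imwrite("pics/w2c.png",cv2.resize(d["img"][165:265,285:415],None,fx=6,fy=6,interpolation=2)[:,:,::-1])
E
```

```text
w1 ray at z161 [ 534.928 -223.744  161.   ] w2 ray at z161 [ 534.59  -220.912  161.   ]
0.1 [[310.7, 216.0], [342.0, 213.7], [361.2, 212.3]]
0.15 [[310.7, 216.0], [341.7, 215.9], [360.9, 215.8]]
0.2 [[310.7, 216.0], [341.5, 218.0], [360.4, 219.3]]
0.25 [[310.7, 216.0], [341.1, 220.2], [359.8, 222.8]]
0.3 [[310.7, 216.0], [340.7, 222.3], [359.1, 226.2]]
300 196.5 -10 249.5 9
305 192.5 -15 249.5 15
310 190.5 -19 240.5 16
315 191.5 -22 240.5 19
320 185.5 -22 246.5 19
325 185.5 -23 246.5 22
330 185.5 -24 245.5 24
335 185.5 -24 245.5 24
340 186.5 -24 244.5 22
345 186.5 -24 244.5 26
350 186.5 -19 243.5 22
355 187.5 -15 241.5 16
360 188.5 -20 241.5 18
365 188.5 -26 238.5 20
370 187.5 -24 253.5 7
375 186.5 -12 255.5 13
380 189.5 -15 256.5 13
```

View pics/w2c.png

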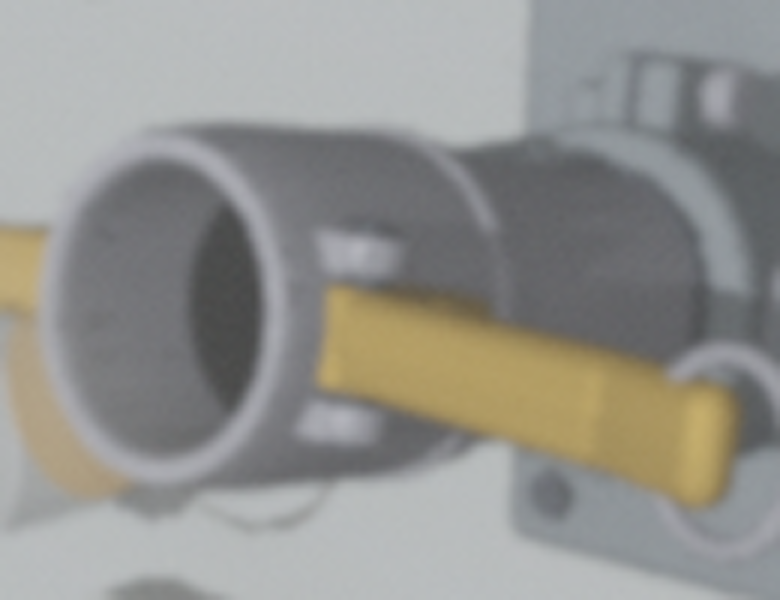

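The enlarged view puts the rim ellipse centre at w2 pixel (312,217) with the head's midline nearly level. That gives a lean of about 0.15 rad and a rim centre near (535, -224, 162). Next I'll move over the plug.

Request:
jog_arm([
  [85,[0,0.35,-0.35],[-0.15,0,0]],
  [85,[0,0.65,-0.65],[-0.3,0,0]],
  [85,[0,0.95,-0.95],[-0.45,0,0]],
  [85,[0,0.95,-0.95],[-0.6,0,0]],
  [85,[0,0.95,-0.95],[-0.75,0,0]],
  [85,[0,0.95,-0.95],[-0.75,0,0]],
  [85,[0,0.95,-0.95],[-0.75,0,0]],
])

```text
clock: 4.0
position: [523.4, -5.5, 238.7]
ee_rot: [-0.051, 0.999, -0.0, 0.0]
contact_force: [0.2, 0.0, -0.6]
gripper_width: 84.8
grasp_force: 0.0
```

Request:
jog_arm([
  [85,[0.1,0.5,0],[0,0,0]],
  [85,[0.18,1.0,0],[0,0,0]],
  [85,[0.18,1.0,0],[0,0,0]],
])

```text
clock: 4.38
position: [494.2, 95.5, 238.1]
ee_rot: [-0.055, 0.999, -0.001, -0.0]
contact_force: [-0.4, 0.1, 0.0]
gripper_width: 85.0
grasp_force: 0.0
```

Request:
jog_arm([
  [85,[0.1,0.4,0.3],[0,0,0]],
  [85,[0.18,0.8,0.6],[0,0,0]],
  [85,[0.18,1.0,0.8],[0,0,0]],
  [85,[0.18,1.0,0.8],[0,0,0]],
  [85,[0.18,1.0,0.8],[0,0,0]],
])

```text
clock: 5.0
position: [467.3, 190.0, 158.8]
ee_rot: [-0.052, 0.999, -0.0, 0.0]
contact_force: [0.2, -0.3, 1.2]
gripper_width: 84.8
grasp_force: 0.0
```

```bash
python3 - <<'E'
from h import *
np.set_printoptions(suppress=True,precision=2)
s,d=wrist("w3");print(s["position"],s["ee_rot"])
g=cv2.cvtColor(d["img"],cv2.COLOR_RGB2GRAY);W=cloud(d)
m=((W[:,:,2]>25)&(W[:,:,2]<75)&(np.hypot(W[:,:,0]-467,W[:,:,1]-197)<28)&(g<90)).astype(np.uint8)
m=cv2.morphologyEx(m,cv2.MORPH_OPEN,np.ones((3,3)))
q=W[m>0];print(m.sum(),q.min(0),q.max(0),np.percentile(q,[50],axis=0))
t=q[q[:,2]>47];print("top",len(t),t.mean(0),np.median(t,0))
c,_=cv2.findContours(m,0,1);c=max(c,key=len);e=cv2.fitEllipse(cv2.convexHull(c));print(e,ray(d,e[0],45),cv2.boundingRect(c))
cv2.imwrite("pics/w3s.png",d["img"][:,:,::-1])
E
```

```text
[467.34 190.01 158.77] [-0.05  1.   -0.    0.  ]
1011 [450.97 187.69  31.35] [480.97 217.39  54.33] [[460.87 201.63  51.52]]
top 873 [464.49 202.16  51.49] [462.96 201.88  51.75]
((334.782958984375, 230.52236938476562), (41.832191467285156, 44.762943267822266), 168.17071533203125) [465.66 202.54  45.  ] (315, 209, 41, 44)
```

View pics/w3.png

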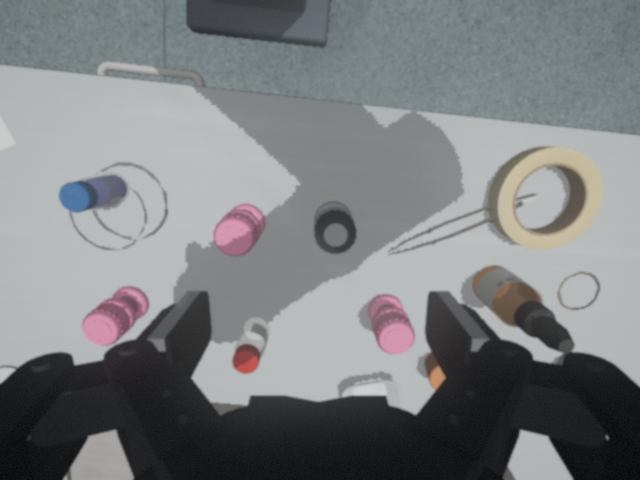

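w3 shows the black knob with its top disc at (336,234). A pink look-alike about 68 mm to its left at (240,230) is close, so I'll narrow the opening to 50 mm before descending.

Request:
jog_arm([
  [50,[0,0.13,0],[0,0,0]],
  [50,[0,0.13,0.3],[0,0,0]],
  [50,[0,0.13,0.6],[0,0,0]],
  [50,[0,0.13,0.75],[0,0,0]],
  [50,[0,0.13,0.75],[0,0,0]],
  [50,[0,0.13,0.75],[0,0,0]],
])

```text
clock: 5.8
position: [466.5, 203.9, 84.4]
ee_rot: [-0.052, 0.999, 0.001, 0.001]
contact_force: [0.3, 0.1, -0.9]
gripper_width: 49.6
grasp_force: 0.0
```

```bash
python3 - <<'E'
from h import *
np.set_printoptions(suppress=True,precision=2)
s,d=wrist("w4");print(s["position"],s["gripper_width"])
g=cv2.cvtColor(d["img"],cv2.COLOR_RGB2GRAY);W=cloud(d)
m=((W[:,:,2]>44)&(W[:,:,2]<60)&(np.hypot(W[:,:,0]-467,W[:,:,1]-202)<24)&(g<140)).astype(np.uint8)
m=cv2.morphologyEx(m,cv2.MORPH_OPEN,np.ones((3,3)))
c,_=cv2.findContours(m,0,1);c=max(c,key=len);e=cv2.fitEllipse(cv2.convexHull(c));print(m.sum(),e,ray(d,e[0],51),cv2.boundingRect(c))
x,y,w,h=cv2.boundingRect(c);c=d["img"][max(0,y-60):y+h+80,max(0,x-100):x+w+100]
cv2.imwrite("pics/w4c.png",cv2.resize(c,None,fx=2,fy=2)[:,:,::-1]);print(x-100,y-60,c.shape)
E
```

```text
[466.5  203.91  84.41] 49.58894548716389
2607 ((314.5699157714844, 266.52264404296875), (57.311073303222656, 58.60087585449219), 91.85713195800781) [464.9  202.29  51.  ] (286, 238, 58, 58)
186 178 (198, 258, 3)
```

View pics/w4c.png

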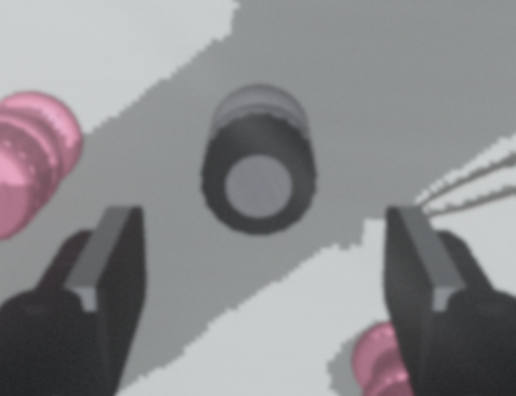

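The crop shows the knob centred between the fingers, with its top disc at about (315.5,271). The pink plugs stay clear.

Request:
jog_arm([
  [50,[-0.006,-0.012,0.3],[0,0,0]],
  [50,[-0.006,-0.012,0.54],[0,0,0]],
  [50,[-0.006,-0.012,0.54],[0,0,0]],
  [22,[-0.006,-0.012,0.54],[0,0,0]],
  [22,[-0.006,-0.012,0.54],[0,0,0]],
  [22,[-0.006,-0.012,0.54],[0,0,0]],
  [22,[-0.006,-0.012,0.54],[0,0,0]],
  [22,[-0.006,-0.012,0.54],[0,0,0]],
])

```text
clock: 6.85
position: [467.5, 202.8, 31.1]
ee_rot: [-0.052, 0.999, 0.001, 0.001]
contact_force: [-0.1, -1.5, 6.9]
gripper_width: 27.7
grasp_force: 86.2
```

Request:
jog_arm([
  [22,[0,0,-0.3],[0,0,0]],
  [22,[0,0,-0.8],[0,0,0]],
  [22,[0,0,-1.0],[0,0,0]],
  [22,[0,0,-1.0],[0,0,0]],
])

```text
clock: 7.35
position: [466.8, 202.8, 130.8]
ee_rot: [-0.052, 0.999, 0.002, 0.002]
contact_force: [0.3, -0.6, -3.7]
gripper_width: 28.0
grasp_force: 86.2
```

Request:
jog_arm([
  [22,[0,-0.3,-0.4],[0,0,0]],
  [22,[0,-0.6,-0.8],[0,0,0]],
  [22,[0,-0.9,-1.0],[0,0,0]],
  [22,[0,-0.9,-1.0],[0,0,0]],
])

```text
clock: 7.85
position: [475.5, 111.4, 229.2]
ee_rot: [-0.05, 0.999, 0.0, 0.0]
contact_force: [0.3, 0.6, -3.6]
gripper_width: 28.1
grasp_force: 86.7
```

Request:
jog_arm([
  [22,[-0.03,-0.5,-0.15],[0,0,0]],
  [22,[-0.06,-1.0,-0.3],[0,0,0]],
  [22,[-0.06,-1.0,-0.3],[0,0,0]],
])

```text
clock: 8.22
position: [491.8, 12.0, 258.0]
ee_rot: [-0.05, 0.999, -0.0, -0.001]
contact_force: [0.3, 0.5, -3.7]
gripper_width: 27.8
grasp_force: 87.2
```

Request:
jog_arm([
  [22,[-0.03,-0.5,0],[0,0,0]],
  [22,[-0.06,-1.0,0],[0,0,0]],
  [22,[-0.06,-1.0,0],[0,0,0]],
])

```text
clock: 8.6
position: [507.6, -86.3, 256.5]
ee_rot: [-0.05, 0.999, 0.0, -0.002]
contact_force: [0.1, 0.3, -3.5]
gripper_width: 27.6
grasp_force: 87.5
```

Request:
jog_arm([
  [22,[0,-0.5,0],[0,-0.07,0]],
  [22,[0,-1.0,0],[0,-0.14,0]],
  [22,[0,-1.0,0],[0,-0.143,0]],
  [22,[0,-1.0,0],[0,-0.143,0]],
])

```text
clock: 9.1
position: [518.1, -183.2, 257.7]
ee_rot: [-0.052, 0.996, 0.005, 0.073]
contact_force: [-0.8, -0.3, -3.5]
gripper_width: 27.7
grasp_force: 87.7
```

Request:
jog_arm([
  [22,[0,-0.4,0],[0,0,0]],
  [22,[0,-0.41,0],[0,0,0]],
  [22,[0,-0.41,0],[0,0,0]],
  [22,[0,-0.41,0],[0,0,0]],
])

```text
clock: 9.6
position: [522.9, -223.9, 259.1]
ee_rot: [-0.052, 0.996, 0.004, 0.074]
contact_force: [-0.2, -0.2, -3.2]
gripper_width: 27.7
grasp_force: 87.8
```

```bash
python3 - <<'E'
from h import *
np.set_printoptions(suppress=True,precision=3)
s,d=wrist("w5");print(s["position"],s["ee_rot"],s["gripper_width"]);M=R.from_quat(s["ee_rot"]).as_matrix();print(M)
C=np.array([535.2,-223.8,162]);print("C in tool",M.T@(C-s["position"]))
cv2.imwrite("pics/w5c.png",cv2.resize(d["img"][150:400,180:460],None,fx=2.2,fy=2.2)[:,:,::-1])
E
```

```text
[ 522.91  -223.928  259.059] [-0.052  0.996  0.004  0.074] 27.707008513963817
[[-0.983 -0.105  0.148]
 [-0.104  0.994  0.016]
 [-0.149  0.    -0.989]]
C in tool [ 2.334 -1.21  97.799]
```

View pics/w5c.png

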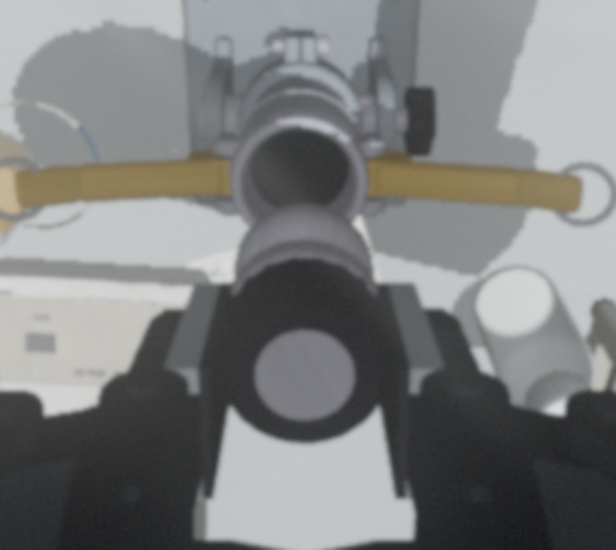

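The crop shows the plug held squarely, knob disc at (304,375), with the mouth directly ahead at (299,188) and both arms still up. I'll refine the offset with a numeric ring fit.

```bash
python3 - <<'E'
from rim import *
d=dict(np.load("w5.npz"));g=cv2.GaussianBlur(cv2.cvtColor(d["img"],cv2.COLOR_RGB2GRAY),(3,3),0).astype(np.float32)
Tc=d["tool_from_camera"];K=d["intrinsics"]
def tool(uv,z):
    r=np.c_[uv,np.ones(len(uv))]@np.linalg.inv(K).T@Tc[:3,:3].T;return Tc[:3,3]+r*((z-Tc[2,3])/r[:,2])[:,None]
c=np.array([315.9,235.5]);th=np.radians(np.arange(165,376,3));f=np.arange(22,36,.25)
X=(c[0]+np.outer(np.cos(th),f)).astype(np.float32);Y=(c[1]+.97*np.outer(np.sin(th),f)).astype(np.float32)
v=cv2.remap(g,X,Y,1);dv=np.diff(v,axis=1)
for n,k in (("bright",v.argmax(1)),("inner",dv.argmax(1)),("outer",dv.argmin(1))):
    p=np.c_[X[range(len(th)),k],Y[range(len(th)),k]]
    for z in (96,98,100):
        q=tool(p,z)[:,:2]
        o=least_squares(lambda a:np.hypot(q[:,0]-a[0],q[:,1]-a[1])-a[2],[1,-1,18],loss="soft_l1",f_scale=.3);print(n,z,o.x,np.median(np.abs(o.fun)))
W=cloud(d,Tc).reshape(-1,3);k=(np.hypot(W[:,0]-1.5,W[:,1]+1.2)<20)&(np.hypot(W[:,0]-1.5,W[:,1]+1.2)>17.5)&(W[:,2]>85)&(W[:,2]<112)
A=np.c_[W[k][:,:2]-[1.5,-1.2],np.ones(k.sum())];r=W[k][:,2]
for _ in range(5):
    co=np.linalg.lstsq(A,r,rcond=None)[0];e=np.abs(A@co-r)<4;A,r=A[e],r[e]
print("rim plane z=a x+b y+c",len(r),co)
E
```

```text
bright 96 [ 3.022 -1.383 19.68 ] 0.13083726894688041
bright 98 [ 2.491 -1.397 19.844] 0.13178996494080053
bright 100 [ 1.961 -1.41  20.008] 0.1327399774468745
inner 96 [ 2.891 -1.411 17.803] 0.18128009162580128
inner 98 [ 2.36  -1.424 17.952] 0.18279080185225283
inner 100 [ 1.828 -1.438 18.1  ] 0.18430073732628216
outer 96 [ 3.482 -1.381 20.581] 0.1646560585876955
outer 98 [ 2.956 -1.394 20.753] 0.16620662970847633
outer 100 [ 2.429 -1.408 20.924] 0.16775991942466817
rim plane z=a x+b y+c 333 [ 0.025 -0.01  96.505]
```

Request:
jog_arm([
  [22,[0.028,-0.018,0],[0,0,0]],
  [22,[0.028,-0.018,0.3],[0,0,0]],
  [22,[0.028,-0.018,0.55],[0,0,0]],
  [22,[0.028,-0.018,0.62],[0,0,0]],
  [22,[0.028,-0.018,0.62],[0,0,0]],
  [22,[0.028,-0.018,0.66],[0,0,0]],
  [22,[0.028,-0.018,0.7],[0,0,0]],
  [22,[0.028,-0.018,0.74],[0,0,0]],
  [22,[0.028,-0.018,0.74],[0,0,0]],
])

```text
clock: 10.78
position: [531.4, -225.9, 185.3]
ee_rot: [-0.052, 0.996, 0.004, 0.075]
contact_force: [1.0, 1.1, -2.2]
gripper_width: 27.8
grasp_force: 87.9
```

```bash
python3 - <<'E'
from bench import *
import numpy as np
from scipy.spatial.transform import Rotation as R
s=read_state();M=R.from_quat(s["ee_rot"]).as_matrix()
print(s["position"],"F tool",M.T@s["contact_force"],"T tool",M.T@s["wrist_torque"],s["gripper_width"])
E
```

```text
[ 531.37921055 -225.90366857  185.34505484] F tool [-0.78180167  1.01864222  2.30797703] T tool [-5.97063570e-01  1.30853950e-01  2.01807646e-04] 27.806141113304427
```

Request:
jog_arm([
  [22,[0,0,0.04],[0,0,0]],
  [22,[0,0,0.08],[0,0,0]],
  [22,[0,0,0.12],[0,0,0]],
  [22,[0,0,0.12],[0,0,0]],
])

```text
clock: 11.28
position: [533.1, -225.8, 173.2]
ee_rot: [-0.052, 0.996, 0.004, 0.074]
contact_force: [1.4, 2.4, -4.5]
gripper_width: 27.8
grasp_force: 87.7
```

Request:
jog_arm([
  [22,[0,0,0.02],[0,0,0]],
  [22,[0,0,0.04],[0,0,0]],
  [22,[0,0,0.04],[0,0,0]],
])

```text
clock: 11.65
position: [533.8, -225.9, 170.5]
ee_rot: [-0.052, 0.996, 0.004, 0.075]
contact_force: [-1.4, 3.5, 2.6]
gripper_width: 27.9
grasp_force: 88.7
```

```bash
cat > st.py <<'E'
from bench import *
import numpy as np
from scipy.spatial.transform import Rotation as R
s=read_state();M=R.from_quat(s["ee_rot"]).as_matrix();f=lambda v:np.round(v,2)
print(s["clock"],f(s["position"]),"F tool",f(M.T@s["contact_force"]),"T tool",f(M.T@s["wrist_torque"]),f(s["gripper_width"]),"in tool w5 z",f((s["position"]-np.array([522.91,-223.93,259.06]))@M))
E
python3 st.py
```

```text
11.65 [ 533.83 -225.89  170.51] F tool [ 0.67  3.63 -2.73] T tool [-1.52  0.3  -0.04] 27.92 in tool w5 z [ 2.73 -3.06 89.14]
```

Request:
jog_arm([
  [22,[0,0.006,0.01],[0,0,0]],
  [22,[0,0.006,0.02],[0,0,0]],
  [22,[0,0.006,0.03],[0,0,0]],
  [22,[0,0.006,0.04],[0,0,0]],
  [22,[0,0.006,0.04],[0,0,0]],
])

```text
clock: 12.28
position: [534.4, -225.8, 167.9]
ee_rot: [-0.052, 0.996, 0.003, 0.075]
contact_force: [-2.6, 3.5, 7.5]
gripper_width: 27.9
grasp_force: 89.4
```

```bash
python3 st.py
```

```text
12.275 [ 534.38 -225.79  167.87] F tool [ 1.02  3.74 -7.74] T tool [-1.46  0.81  0.01] 27.86 in tool w5 z [ 2.65 -2.9  91.84]
```

Request:
jog_arm([
  [22,[0,0.005,0.01],[0,0,0]],
  [22,[0,0.005,0.02],[0,0,0]],
  [22,[0,0.005,0.03],[0,0,0]],
  [22,[0,0.005,0.04],[0,0,0]],
  [22,[0,0.005,0.04],[0,0,0]],
])

```text
clock: 12.9
position: [534.9, -225.6, 164.6]
ee_rot: [-0.052, 0.996, 0.003, 0.076]
contact_force: [-3.5, 3.9, 10.6]
gripper_width: 28.0
grasp_force: 90.2
```

```bash
python3 st.py
```

```text
12.9 [ 534.93 -225.6   164.58] F tool [  1.46   4.23 -10.96] T tool [-1.25  1.13  0.01] 27.99 in tool w5 z [ 2.6  -2.69 95.18]
```

Request:
jog_arm([
  [22,[0,0,0.01],[0,0,0]],
  [22,[0,0,0.02],[0,0,0]],
  [22,[0,0,0.03],[0,0,0]],
  [22,[0,0,0.03],[0,0,0]],
])

```text
clock: 13.4
position: [535.2, -225.6, 163.7]
ee_rot: [-0.052, 0.996, 0.002, 0.076]
contact_force: [-8.9, 6.6, 20.3]
gripper_width: 27.9
grasp_force: 91.5
```

```bash
python3 st.py
```

```text
13.4 [ 535.21 -225.63  163.7 ] F tool [  5.03   7.45 -21.37] T tool [-2.14  2.04  0.02] 27.94 in tool w5 z [ 2.52 -2.69 96.1 ]
```

Request:
jog_arm([
  [22,[0,0,0.01],[0,0,0]],
  [22,[0,0,0.02],[0,0,0]],
  [22,[0,0,0.03],[0,0,0]],
  [22,[0,0,0.03],[0,0,0]],
  [22,[0,0,0.03],[0,0,0]],
])

```text
clock: 14.02
position: [535.5, -225.6, 162.5]
ee_rot: [-0.053, 0.996, 0.002, 0.076]
contact_force: [-12.9, 7.6, 29.1]
gripper_width: 28.0
grasp_force: 93.6
```

```bash
python3 st.py
```

```text
14.025 [ 535.52 -225.63  162.49] F tool [  7.42   8.84 -30.58] T tool [-2.91  2.75  0.03] 27.96 in tool w5 z [ 2.46 -2.66 97.34]
```

Request:
jog_arm([
  [22,[0,0,-0.05],[0,0,0]],
  [22,[0,0,-0.07],[0,0,0]],
  [22,[0,0,-0.07],[0,0,0]],
])

```text
clock: 14.4
position: [534.9, -225.6, 164.2]
ee_rot: [-0.052, 0.996, 0.003, 0.075]
contact_force: [-3.5, 2.1, 8.7]
gripper_width: 28.0
grasp_force: 89.8
```

```bash
python3 st.py
```

```text
14.4 [ 534.91 -225.56  164.24] F tool [ 1.88  2.41 -9.09] T tool [-0.68  0.93  0.01] 28.01 in tool w5 z [ 2.61 -2.7  95.52]
```

Request:
jog_arm([
  [44,[0,0,0],[0,0,0]],
  [44,[0,0,0],[0,0,0]],
  [44,[0,0,0],[0,0,0]],
  [44,[0,0,-0.3],[0,0,0]],
  [44,[0,0,-0.6],[0,0,0]],
  [44,[0,0,-0.75],[0,0,0]],
  [85,[0,0,-0.75],[0,0,0]],
  [85,[0,0,-0.75],[0,0,0]],
  [85,[0,0,-0.75],[0,0,0]],
  [85,[0,0,-0.75],[0,0,0]],
])

```text
clock: 15.65
position: [523.2, -225.9, 236.3]
ee_rot: [-0.052, 0.996, 0.004, 0.074]
contact_force: [0.7, -0.7, 0.7]
gripper_width: 85.4
grasp_force: 0.0
```

```bash
python3 st.py; cat > chk.py <<'E'
from h import *
import sys
np.set_printoptions(suppress=True,precision=2)
s,d=wrist(sys.argv[1]);Tc=d["tool_from_camera"];W=cloud(d,Tc)
g=cv2.cvtColor(d["img"],cv2.COLOR_RGB2HSV);P=W.reshape(-1,3)
b=((g[:,:,0]>12)&(g[:,:,0]<28)&(g[:,:,1]>110)).reshape(-1)&(P[:,2]>20)
# knob: dark pixels near the axis
k=(np.hypot(P[:,0],P[:,1])<26)&(P[:,2]>20)&(P[:,2]<200)
h,e=np.histogram(P[k][:,2],bins=np.arange(20,200,3));print([(int(e[i]),int(h[i])) for i in range(len(h)) if h[i]>15])
zt=float(sys.argv[2]) # expected knob top
m=(np.abs(W[:,:,2]-zt)<5)&(np.hypot(W[:,:,0],W[:,:,1])<24);m=m.astype(np.uint8)
n,L,st,ce=cv2.connectedComponentsWithStats(m);i=1+np.argmax(st[1:,4]);u=W[L==i];print("top",st[i],ce[i],u.mean(0),"mid-extent",(u.min(0)+u.max(0))/2)
for sg in (1,-1):
    q=P[b&(P[:,1]*sg>22)&(P[:,1]*sg<110)];q=q[(np.abs(q[:,0])<20)]
    if len(q)<10: print(sg,"few",len(q));continue
    c=np.polyfit(q[:,1]*sg,q[:,2],1);print(sg,len(q),"y",np.percentile(q[:,1]*sg,[2,98]),"z",np.percentile(q[:,2],[2,98]),"x mean",q[:,0].mean(),"angle below straight out",np.arctan(c[0]))
E
python3 chk.py w6 55
```

```text
15.65 [ 523.23 -225.86  236.27] F tool [-0.76 -0.73 -0.62] T tool [-0.03  0.28  0.05] 85.38 in tool w5 z [ 3.25 -1.96 22.56]
[(47, 22), (50, 1743), (53, 315), (56, 65), (59, 59), (62, 63), (65, 43), (68, 65), (71, 621), (74, 556), (77, 340), (80, 288), (83, 108), (86, 63), (89, 52), (92, 103), (95, 77), (98, 44), (101, 54), (104, 62), (107, 31), (110, 132), (113, 22), (137, 17), (143, 23), (146, 19), (149, 23), (152, 20), (155, 24), (158, 27), (161, 127), (164, 392)]
top [ 290  230   53   52 2144] [316.13 255.64] [ 1.31 -0.78 52.18] mid-extent [-0.03 -0.83 54.94]
1 50 y [24.05 42.81] z [74.89 79.97] x mean 1.551793741024154 angle below straight out -0.25871604869812936
-1 few 0
```

The knob top is 22.4 mm above the rim, so the plug is home. Next I'll straddle it and press both arms down.

Request:
jog_arm([
  [85.4,[0.008,-0.005,0.3],[0,0,0]],
  [85.4,[0.008,-0.005,0.6],[0,0,0]],
  [85.4,[0.008,-0.005,0.75],[0,0,0]],
  [85.4,[0.008,-0.005,0.8],[0,0,0]],
  [85.4,[0.008,-0.005,0.85],[0,0,0]],
  [85.4,[0.008,-0.005,0.9],[0,0,0]],
  [85.4,[0.008,-0.005,0.95],[0,0,0]],
  [85.4,[0.008,-0.005,0.95],[0,0,0]],
])

```text
clock: 16.7
position: [537.7, -225.5, 144.7]
ee_rot: [-0.052, 0.996, 0.003, 0.076]
contact_force: [-1.0, 0.4, 3.8]
gripper_width: 85.7
grasp_force: 2.0
```

```bash
python3 st.py;python3 chk.py w7 -40
```

```text
16.7 [ 537.67 -225.48  144.68] F tool [ 0.36  0.45 -3.86] T tool [ 0.04  0.35 -0.04] 85.71 in tool w5 z [  3.03  -2.9  115.27]
[(20, 123), (26, 44), (38, 46), (41, 63), (44, 77), (47, 78), (50, 70), (53, 72), (56, 77), (59, 61), (62, 66), (65, 70), (68, 262), (71, 717), (74, 18), (125, 31)]
top [ 272  298   94   88 6258] [318.41 342.6 ] [  2.76   0.36 -40.61] mid-extent [  0.83   0.43 -39.14]
1 few 0
-1 few 0
```

Request:
jog_arm([
  [85.4,[0,0,0.04],[0,0,0]],
  [85.4,[0,0,0.08],[0,0,0]],
  [85.4,[0,0,0.12],[0,0,0]],
  [85.4,[0,0,0.14],[0,0,0]],
  [85.4,[0,0,0.16],[0,0,0]],
  [85.4,[0,0,0.16],[0,0,0]],
])

```text
clock: 17.5
position: [540.3, -225.1, 128.8]
ee_rot: [-0.052, 0.996, 0.003, 0.076]
contact_force: [-0.4, 0.5, 5.8]
gripper_width: 85.5
grasp_force: 2.0
```

```bash
python3 st.py;python3 chk.py w8 -60
```

```text
17.5 [ 540.29 -225.13  128.8 ] F tool [-0.56  0.51 -5.75] T tool [-0.04  0.24 -0.02] 85.49 in tool w5 z [  2.89  -2.81 131.35]
[(20, 41), (23, 81), (26, 102), (29, 89), (32, 97), (35, 95), (38, 98), (41, 81), (44, 90), (47, 79), (50, 161), (53, 489), (56, 556), (107, 20), (110, 19)]
top [ 266  331  105   70 5559] [318.13 368.18] [  5.04   0.26 -57.13] mid-extent [  5.15   0.21 -57.16]
1 few 0
-1 few 0
```

Request:
jog_arm([
  [85.4,[0,0,0.02],[0,0,0]],
  [85.4,[0,0,0.04],[0,0,0]],
  [85.4,[0,0,0.05],[0,0,0]],
  [85.4,[0,0,0.05],[0,0,0]],
])

```text
clock: 18.05
position: [541.2, -225.1, 123.8]
ee_rot: [-0.052, 0.996, 0.003, 0.076]
contact_force: [0.1, 0.3, 5.5]
gripper_width: 85.2
grasp_force: 2.0
```

```bash
python3 st.py
```

```text
18.05 [ 541.2  -225.08  123.85] F tool [-0.94  0.33 -5.37] T tool [ 0.01  0.2  -0.01] 85.21 in tool w5 z [  2.78  -2.83 136.39]
```

Request:
jog_arm([
  [85.4,[0,0,0.02],[0,0,0]],
  [85.4,[0,0,0.04],[0,0,0]],
  [85.4,[0,0,0.06],[0,0,0]],
  [85.4,[0,0,0.06],[0,0,0]],
])

```text
clock: 18.55
position: [542.4, -225.3, 118.6]
ee_rot: [-0.052, 0.996, 0.003, 0.077]
contact_force: [-0.9, -0.9, 8.3]
gripper_width: 85.3
grasp_force: 3.1
```

```bash
python3 st.py
```

```text
18.55 [ 542.42 -225.27  118.59] F tool [-0.28 -0.84 -8.39] T tool [0.1  0.26 0.01] 85.33 in tool w5 z [  2.53  -3.04 141.77]
```

Request:
jog_arm([
  [80,[0,0,0],[0,0,0]],
  [76,[0,0,0],[0,0,0]],
  [72,[0,0,0],[0,0,0]],
  [68,[0,0,0],[0,0,0]],
  [64,[0,0,0],[0,0,0]],
  [64,[0,0,0],[0,0,0]],
])

```text
clock: 19.3
position: [541.1, -224.7, 116.4]
ee_rot: [-0.052, 0.996, 0.004, 0.075]
contact_force: [0.6, -0.9, 2.2]
gripper_width: 63.9
grasp_force: 1.5
```

```bash
python3 st.py
```

```text
19.3 [ 541.09 -224.75  116.38] F tool [-0.86 -0.96 -2.14] T tool [ 0.48 -0.05  0.03] 63.87 in tool w5 z [  3.57  -2.64 143.77]
```

Request:
jog_arm([
  [61,[0,0,0],[0,0,0]],
  [58,[0,0,0],[0,0,0]],
  [55,[0,0,0],[0,0,0]],
  [52,[0,0,0],[0,0,0]],
  [50,[0,0,0],[0,0,0]],
  [50,[0,0,0],[0,0,0]],
  [50,[0,0,0],[0,0,0]],
])

```text
clock: 20.18
position: [540.5, -223.7, 116.8]
ee_rot: [-0.052, 0.996, 0.004, 0.075]
contact_force: [-2.5, 3.4, 7.7]
gripper_width: 55.2
grasp_force: 61.7
```

```bash
python3 st.py; python3 chk.py w9 -72
```

```text
20.175 [ 540.54 -223.7   116.83] F tool [ 0.94  3.66 -7.93] T tool [-1.37  0.25  0.01] 55.22 in tool w5 z [  3.81  -1.77 143.26]
[(20, 124), (23, 130), (26, 116), (29, 99), (32, 105), (35, 98), (38, 140), (41, 653), (44, 914), (95, 32), (98, 54)]
top [ 246  366  144   41 2996] [317.44 390.31] [  8.67   0.08 -70.55] mid-extent [  8.32   0.07 -72.  ]
1 few 0
-1 few 0
```

Request:
jog_arm([
  [50,[0,0,0],[0,0,0]],
  [50,[0,0,0],[0,0,0]],
  [80,[0,0,0],[0,0,0]],
  [80,[0,0,0],[0,0,0]],
  [80,[0,0,0],[0,0,0]],
  [80,[0,0,0],[0,0,0]],
])

```text
clock: 20.98
position: [540.5, -224.7, 116.0]
ee_rot: [-0.051, 0.996, 0.004, 0.074]
contact_force: [-0.0, 0.2, -0.1]
gripper_width: 80.2
grasp_force: 0.0
```

Request:
jog_arm([
  [80,[0,0,-0.3],[0,0,0]],
  [80,[0,0,-0.7],[0,0,0]],
  [80,[0,0,-1.0],[0,0,0]],
  [80,[0,0,-1.0],[0,0,0]],
])

```text
clock: 21.48
position: [527.1, -226.6, 218.4]
ee_rot: [-0.052, 0.996, 0.003, 0.078]
contact_force: [0.0, -0.1, -0.7]
gripper_width: 79.9
grasp_force: 0.0
```

Request:
jog_arm([
  [80,[0.2,0,-0.3],[0,0,0]],
  [80,[0.3,0,-0.6],[0,0,0]],
  [80,[0.4,0,-0.6],[0,0,0]],
  [80,[0.4,0,-0.6],[0,0,0]],
])

```text
clock: 21.98
position: [476.6, -230.9, 267.3]
ee_rot: [-0.051, 0.996, 0.004, 0.074]
contact_force: [-0.4, 0.1, -0.3]
gripper_width: 79.9
grasp_force: 0.0
```

```bash
python3 st.py; python3 - <<'E'
from h import *
from bench import get_image
np.set_printoptions(suppress=True,precision=1)
s,w=wrist("w10");t=get_image("top");sc=get_image("scene")
np.savez("top1.npz",**t);np.savez("scene1.npz",**sc)
C=np.array([535.2,-223.8,162]);l=.15;yw=np.radians(5.85)
h=np.array([np.cos(yw),np.sin(yw),0]);y=np.array([-np.sin(yw),np.cos(yw),0]);z=-h*np.sin(l)+[0,0,np.cos(l)];x=np.cross(y,z)
for n,d in (("wrist",w),("top",t),("scene",sc)):
    P=(cloud(d)-C)@np.c_[x,y,z];hs=cv2.cvtColor(d["img"],cv2.COLOR_RGB2HSV)
    b=(hs[:,:,0]>10)&(hs[:,:,0]<30)&(hs[:,:,1]>90)&(np.abs(P[:,:,0])<25)&(np.abs(P[:,:,1])<100)&(P[:,:,2]>-95)&(P[:,:,2]<40)
    for sg in (1,-1):
        q=P[b&(P[:,:,1]*sg>10)];print(n,sg,len(q),(np.percentile(q,[3,50,97],axis=0).tolist() if len(q)>5 else ""))
    k=P[(np.hypot(P[:,:,0],P[:,:,1])<12)&(P[:,:,2]>5)&(P[:,:,2]<40)];print("knob top",len(k),np.median(k,0) if len(k) else "")
old=np.load("top0.npz")["img"].astype(int);df=np.abs(t["img"].astype(int)-old).max(2)>60
for n,(u,v) in dict(bottle=(327,204),beaker=(447,228),blue=(281,288),red=(231,239)).items(): print(n,df[v-14:v+15,u-14:u+15].mean().round(3))
E
```

```text
21.975 [ 476.61 -230.91  267.32] F tool [0.45 0.13 0.19] T tool [-0.03  0.29 -0.01] 79.91 in tool w5 z [ 45.05  -2.18 -15.06]
wrist 1 2 
wrist -1 37 [[-6.318710720904805, -26.23725906081235, -6.26389509798539], [-1.4036511739954167, -24.722141668226335, -4.752440280431914], [3.050105794987943, -23.77237318089282, -3.117253573410966]]
knob top 822 [-0.4  0.  22.4]
top 1 45 [[-5.79245971920472, 12.555324362626484, -63.45737491600371], [0.44799220916882365, 25.956955586777568, -9.353485522751143], [5.100153885977321, 29.102340272124746, 20.954530693019755]]
top -1 13 [[-5.836900544320145, -27.594178493529988, -12.099671750479944], [0.7672474929006404, -25.607737741169572, -7.551159495513262], [6.307334544252765, -16.12722749743915, 13.067912763305381]]
knob top 100 [-0.3  0.3 20.5]
scene 1 114 [[-6.162984064817575, 20.79495859681104, -72.81938773564931], [-1.692159100485258, 26.39861243523064, -35.30722469206503], [4.6761419358013585, 29.7766902144486, -6.56159955152123]]
scene -1 0 
knob top 52 [-1.5  4.5 20.5]
bottle 0.0
beaker 0.0
blue 0.4
red 0.0
```

Request:
jog_arm([
  [80,[0,-0.4,0],[-0.15,0,0]],
  [80,[-0.1,-0.84,0],[-0.3,0,0]],
  [80,[-0.3,-0.84,0.1],[-0.45,0,0]],
  [80,[-0.48,-0.84,0.2],[-0.6,0,0]],
  [80,[-0.48,-0.84,0.2],[-0.7,0,0]],
  [80,[-0.48,-0.84,0.2],[-0.7,0,0]],
  [80,[-0.48,-0.84,0.2],[-0.7,0,0]],
])

```text
clock: 23.0
position: [536.7, -309.3, 255.9]
ee_rot: [-0.075, 0.929, 0.36, 0.051]
contact_force: [-0.1, 0.7, -0.6]
gripper_width: 79.8
grasp_force: 0.0
```

```bash
python3 st.py; python3 - <<'E'
from h import *
np.set_printoptions(suppress=True,precision=1)
s,d=wrist("w11")
C=np.array([535.2,-223.8,162]);l=.15;yw=np.radians(5.85)
h=np.array([np.cos(yw),np.sin(yw),0]);y=np.array([-np.sin(yw),np.cos(yw),0]);z=-h*np.sin(l)+[0,0,np.cos(l)];x=np.cross(y,z)
P=(cloud(d)-C)@np.c_[x,y,z];hs=cv2.cvtColor(d["img"],cv2.COLOR_RGB2HSV)
b=(hs[:,:,0]>10)&(hs[:,:,0]<30)&(hs[:,:,1]>90)&(np.abs(P[:,:,0])<25)&(np.abs(P[:,:,1])<100)&(P[:,:,2]>-95)&(P[:,:,2]<40)
q=P[b&(P[:,:,1]<-10)];print(len(q),np.percentile(q,[3,25,50,75,97],axis=0) if len(q) else "")
if len(q): k=(q[:,2]<-15)&(q[:,2]>-55);print("slope y/z",np.polyfit(q[k][:,2],q[k][:,1],1))
a=np.load("scene0.npz");b=np.load("scene1.npz")
for n,(u,v) in dict(bottle=(292,246),blue=(317,305),red=(235,302),beaker=(387,225)).items(): print(n,(np.abs(a["img"][v-14:v+15,u-9:u+10].astype(int)-b["img"][v-14:v+15,u-9:u+10]).max(2)>60).mean().round(3))
q=cloud(dict(a)).reshape(-1,3);p=cloud(dict(b)).reshape(-1,3)
for P_,d in ((q,a),(p,b)):
    hs=cv2.cvtColor(d["img"],cv2.COLOR_RGB2HSV).reshape(-1,3);k=(hs[:,0]>100)&(hs[:,0]<130)&(hs[:,1]>120)&(np.hypot(P_[:,0]-461,P_[:,1]-15)<60);print("blue",k.sum(),P_[k].mean(0))
E
```

```text
23.0 [ 536.68 -309.34  255.88] F tool [0.1  0.15 0.89] T tool [1.25 0.34 0.02] 79.84 in tool w5 z [ -4.31 -66.86 -54.82]
153 [[ -5.3 -31.6 -68.8]
 [ -2.5 -30.3 -63.7]
 [ -0.3 -29.  -58.6]
 [  1.4 -26.6  -5.6]
 [  4.1 -24.1  -4.3]]Traceback (most recent call last):
  File "<stdin>", line 9, in <module>
    raise TypeError("expected non-empty vector for x")
TypeError: expected non-empty vector for x
```

```bash
python3 - <<'E'
from h import *
from bench import get_image,job_done
d1=get_image("scene")
for d in (dict(np.load("scene0.npz")),d1):
    P=cloud(d).reshape(-1,3);hs=cv2.cvtColor(d["img"],cv2.COLOR_RGB2HSV).reshape(-1,3)
    k=(hs[:,0]>100)&(hs[:,0]<130)&(hs[:,1]>120)&(np.hypot(P[:,0]-461,P[:,1]-15)<60);m=k.nonzero()[0];print("blue",k.sum(),P[k].mean(0).round(1),(m%640).mean().round(1),(m//640).mean().round(1))
a=np.load("scene0.npz")["img"].astype(int)
for n,(u,v) in dict(bottle=(292,246),blue=(317,305),red=(235,302),beaker=(387,228)).items(): print(n,(np.abs(a-d1["img"]).max(2)>60)[v-14:v+15,u-9:u+10].mean().round(3))
if abs((m%640).mean()-317)<4: print(job_done())
E
```

```text
blue 56 [455.6  22.   51.3] 317.3 296.0
blue 58 [455.8  22.   51.1] 317.2 296.1
bottle 0.0
blue 0.0
red 0.0
beaker 0.042
the job is handed in; nothing more can be done
None
```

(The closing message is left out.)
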